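Clamp a stepped shaft in the torque-knob vise

ROBOT

A 6-joint arm with a two-finger parallel gripper is mounted at the origin on the work surface. World frame = base frame: x ahead of the robot, y to its left, z up, the work surface at z = 0. Lengths are in m, angles in rad, forces in N, time in s.
With the tool pointing down it reaches from about 0.35 to 0.725 m from the base axis. Payload 6 kg.
Tool frame: the origin (TCP) lies on the centre line of the jaws, within the pads' length; the fingertips stand 22 mm ahead of it and the grasp point (between the pads) lies 3 mm ahead of it; x points along the fingers, z is the direction in which the jaws open and shut, and the axes are right-handed (so a half turn about x gives the same grasp; the last joint's range is limited). The gripper opens to 85 mm and grips with 20 to 120 N. Pads are 22 mm wide; open, the fingers measure 114 mm over their backs; the gripper's body (76 mm by 85 mm) begins 54 mm behind the grasp point. The pads swing forward as they close: fully open they stand 13 mm farther back than shut.
Start: joints at [1.482, 0.04, 0.085, 0, -1.615, -0.334], TCP at [0.246, 0.547, 0.219] pointing down, gripper open.
Joint ranges: [-2.56, 2.56], [-1.29, 2.01], [-1.08, 1.49], [-3.29, 1.98], [-2.81, -0.18], [-2.99, 2.99]. Speed limits (rad/s): [2.57, 2.57, 3.01, 3.14, 3.14, 3.14].

INTERFACE

Orientations are given as a unit quaternion [x, y, z, w].
In Python, from plant import monitor, imaging, hand_in gives the robot as it stands.
- The arm moves only by the shell command python3 -m pendant 'ROWS' [FORCE]. ROWS is JSON, a list that holds one entry, the list of rows, each a list of 5 numbers: the gripper's target within -1 to 1 (fully open at 1, half-way at 0, shut at -1), then the shift along the tool's x, y, z in cm, then the turn about the tool's x in degrees. A call has exactly 10 rows; each row shifts and turns the pose as measured when the row begins, along the tool's axes as they then stand; what a row does not reach is not made up. A row lasts 1/10 s, in which the tool goes at most 50 mm and 8.59 degrees, less where a joint would pass 70% of its speed; a pose out of reach is approached as far as the arm can. A call with a gripper value outside its range is refused whole. The fingers move at their own pace and stop on an object; FORCE is the grip in N (left out, the last holds). Time passes only in rows, so rows that do not move let the fingers close, or fill a call up. It gives the time, the measured TCP pose, the force and the opening at its end, in the units of the state.
- monitor.sense(): the state, without advancing time (a new reading comes with each control period).
- imaging.read_camera(name): name is "scene" or "side" or "wrist"; returns (picture, depth): 420x560x3 uint8, blue, green, red; 420x560 float32, m along the optical axis (not along the pixel's ray), 0 where there is no reading.
- imaging.camera_model(name): a dict with "K" (3x3 intrinsics, pixels), "world_to_cam" (4x4, takes a point from world to camera coordinates); the wrist camera has in their place "T_tool_cam" (4x4, takes a point from camera to tool coordinates, whose origin is the TCP and whose axes are the tool frame's). Camera axes: x right, y down, z forward; pixel columns grow to the right and rows downward; lengths in m; the calibration is good to about 2 mm. A picture is of the moment at which its call begins: read the wrist's pose just before it. camera_model takes no time and is no camera call.
- hand_in(): hands the job in, once; it reports no verdict.
The state is a dict: "time": time; "q": joint angles; "joint_vel": joint speeds; "joint_torque": joint torques, N m; "tcp_pos": TCP position; "tcp_rot": TCP orientation; "ft_force": force on the tool from outside, world axes, zero at the start; "wrist_torque": the same for the moment, N m; "grip_width": finger opening in m.
Only numpy, scipy, OpenCV 4.12 (cv2) and the standard library are available. Lean on these libraries where they do the work, as an engineer would, in place of code of your own. Each camera call takes 0.05 s, during which the arm holds its last target. There are 200 camera calls.

TASK

Stand the stepped steel shaft (the one with the thinner stub on top) upright, stub up, on the bed of the small blue vise between its jaws, setting it down gently, and let go of it. Then turn the black knob clockwise until the jaws hold the shaft home in the V jaw and the knob slips and clicks once or twice: stop there, never a third click, and let go. Leave the other things on the bench where they are.

Things in the scene. Friction and masses are not known exactly. Their poses are not given: they have to be found in the camera images.
- shaft: stepped steel shaft standing upright and loose on the bench, about 0.25 kg (weight varies): lower part 28 mm diameter and 48 mm tall, then a stub of 18 mm diameter and 36 mm tall, 84 mm in all; origin at the centre of its foot, z up along its axis.
- shaft_mid (a point): the point on the shaft's axis half-way up, 42 mm above its foot. The stub's middle, a good place to grip, is 24 mm above this point.
- vise: small blue assembly vise bolted to the bench: base plate 90 mm (its x) by 205 mm (its y), 16 mm thick; origin on the bench. Along its +y come: gearbox 70 x 70 mm, top 56 mm above the bench, centre at y = -65 mm, knob on top; moving jaw, 60 mm wide in x, top 49 mm above the bench, which travels to +y as the knob turns clockwise, 16 mm a turn; bed; fixed V jaw.
- seat (a point): on the bed's top face, 17 mm above the bench: where the centre of the shaft's foot is when it lies home in the V jaw. Axes as the vise's. A shaft set down 2 to 4 mm short of it towards the vise's -y is clear of both jaws; the moving jaw then pushes it home. The moving jaw's start differs and is not given; it leaves 6 to 9.5 mm of play along y.
- vee: fixed steel V jaw, two faces at 90 degrees that open to the vise's -y, top 51 mm above the bench; origin at the seat point, 1 mm lower.
- knob_grip (a point): on the vertical axis of the black round knurled knob, 25 mm above its underside, 11 mm below its top: the height to grip. The knob is 36 mm in diameter and 36 mm tall (67 to 103 mm above the bench), grippable in any direction from above. Clockwise from above closes the jaw; it stays where it is left. Closing takes some 2 to 4 rad before it slips: several grasps.
- knob_mark (a point): outer end of the light index line on the knob's top face, 16 mm from the knob's axis; turns with the knob.
- collar (a point): on the knob's axis, on top of the steel collar (46 mm diameter, 56 to 67 mm above the bench) beneath the knob. The collar turns with the screw; this frame's x axis points along the dark line on the collar, z up. At the start the knob's line lies over the collar's line; each click takes it 36 degrees further clockwise of the collar's.
- bush: plain steel bush standing upright, diameter 28 mm, 48 mm tall, no thinner stub on top; origin at the centre of its foot. Not wanted: leave it.
- socket: steel socket, a tube 30 mm across and 38 mm tall; origin at the centre of its underside. Bystander.
- wrench: steel wrench lying on the bench, handle along its -x. Bystander.
- driver: screwdriver lying on the bench, handle along its -x. Bystander.
- oil: small upright oil bottle 52 mm across, 120 mm tall; origin at its foot. Bystander.
- hammer: hammer lying on the bench, handle along its -x. Bystander.
- bed: flat steel plate 50 x 56 mm on which the shaft is to stand, between the jaws; its top face is 17 mm above the bench. Origin 1 mm below the seat point.
- knob: the knob itself; origin on its axis at its underside, x along its index line. It turns against about 0.12 N m of steady friction. With the jaw hard on the shaft it slips on its screw in a torque-limiting ratchet: the torque climbs to about 0.18 N m, falls to almost nothing as the tooth rides over, and springs back as it clicks into the next: one click every 36 degrees, the first one 36 degrees after it begins to slip.
Mind the look-alikes: they are no part of the job. There is more than one size of the vise; the one meant has the size given above. Leave any turquoise look-alike of the shaft alone.

How it is judged:
By the outcome, as a careful person would: the job done as asked, in the order asked, and still so for the second after the job is handed in, with the robot touching nothing.
It also fails if it takes over 72 s, if anything falls off the work surface, if the arm or the gripper's body presses on something with over 40 N, if the wrist force passes 120 N, or if a joint passes its speed limit or range.

## Working session

There is one attempt and no reset: what is moved stays moved. The work goes in short steps, Python scripts to look and compute and a shell command to move; the robot and the scene stay as the last step left them, time stands still between calls to the robot, and variables do not carry over. Pictures are saved under pics/ and viewed, about 8 in all and at most 12, crops included, and the job is handed in when it is done.

```bash
ls; mkdir -p pics
cat > h.py <<'E'
import numpy as np, cv2
from scipy.spatial.transform import Rotation as R
from plant import monitor, imaging
def cam(name):
    s=monitor.sense(); im,d=imaging.read_camera(name); m=imaging.camera_model(name)
    if name=='wrist':
        T=np.eye(4);T[:3,:3]=R.from_quat(s['tcp_rot']).as_matrix();T[:3,3]=s['tcp_pos'];C=T@np.array(m['T_tool_cam'])
    else: C=np.linalg.inv(np.array(m['world_to_cam']))
    return im,d,np.array(m['K']),C
def save(name,fn):
    im,d,K,C=cam(name); cv2.imwrite('pics/%s.png'%fn,im); np.savez('pics/%s.npz'%fn,im=im,d=d,K=K,C=C); return im,d,K,C
def load(fn): z=np.load('pics/%s.npz'%fn); return z['im'],z['d'],z['K'],z['C']
def ray(u,v,K,C):
    r=C[:3,:3]@(np.linalg.inv(K)@[u,v,1]); return C[:3,3],r
def atz(u,v,z,K,C):
    o,r=ray(u,v,K,C); return o+r*(z-o[2])/r[2]
def dep(u,v,d,K,C):
    o,r=ray(u,v,K,C); return o+r*d[int(v),int(u)]
def proj(p,K,C):
    q=np.linalg.inv(C)@np.append(p,1); x=K@q[:3]; return x[:2]/x[2]
def totool(p,s=None):
    s=s or monitor.sense(); return R.from_quat(s['tcp_rot']).inv().apply(np.array(p)-s['tcp_pos'])*100
def st():
    s=monitor.sense(); M=R.from_quat(s['tcp_rot']).as_matrix()
    print('t %.2f'%s['time'],'tcp',np.round(s['tcp_pos'],4),'x',M[:,0].round(3),'z',M[:,2].round(3),'F',np.round(s['ft_force'],1),'M',np.round(s['wrist_torque'],2),'w %.4f'%s['grip_width'],'q',np.round(s['q'],2))
E
python3 - <<'E'
from h import *
a=save('scene','s0')[0]; save('side','d0')
st()
E
```

```text
pics
t 0.10 tcp [0.246  0.5469 0.2184] x [-0.001 -0.002 -1.   ] z [-0.41  -0.912  0.002] F [-0.3 -0.4 -0.1] M [ 0.05 -0.    0.01] w 0.0854 q [ 1.48  0.04  0.08 -0.   -1.62 -0.33]
```

View pics/s0.png

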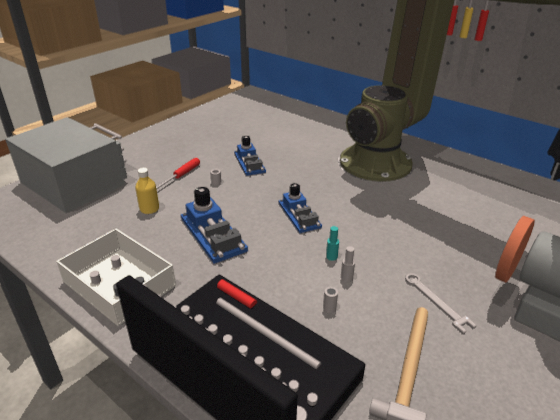

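The scene shows three blue vises at (213,222), (300,207) and (250,156). The steel stepped shaft is at (348,265), the turquoise look-alike at (333,243), and stubless cylinders at (330,301) and (215,177). I'll enlarge the crop and measure sizes.

Run:
```python
from h import *
im,d,K,C=load('s0')
c=im[125:325,170:370]; cv2.imwrite('pics/c1.png',cv2.resize(c,(600,600),interpolation=cv2.INTER_CUBIC))
print(C[:3,3])
for uv in [(213,222),(300,207),(250,156),(348,250),(333,232),(330,292),(348,282)]: print(uv,dep(*uv,d,K,C).round(3))
im,d,K,C=load('d0')
for p in [(.5,0,0.02),(.5,.2,.02),(.5,-.2,.02)]: print(proj(p,K,C))
```

```text
[1.21344983 0.59708041 0.74154761]
(213, 222) [ 0.58  -0.12   0.044]
(300, 207) [ 0.375 -0.01   0.028]
(250, 156) [ 0.261 -0.287  0.033]
(348, 250) [0.502 0.212 0.083]
(333, 232) [0.469 0.151 0.081]
(330, 292) [0.599 0.234 0.047]
(348, 282) [0.507 0.223 0.001]
[306.97542691 219.94327079]
[281.45935371 174.86107745]
[338.27475396 275.2434066 ]
```

View pics/c1.png

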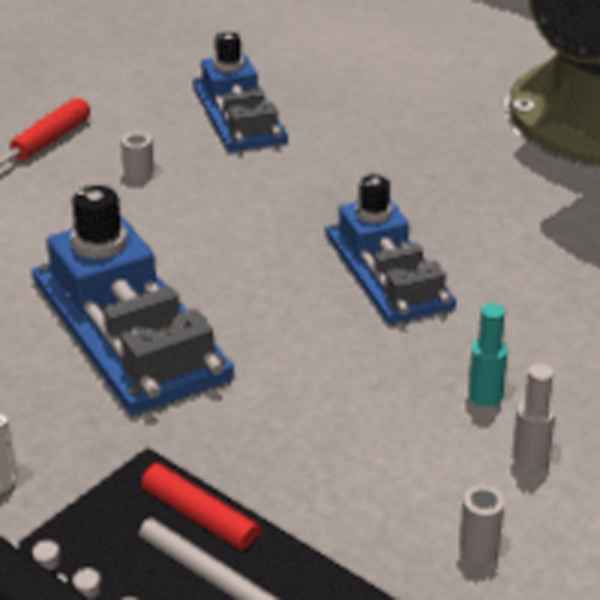

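Run:
```python
from h import *
im,d,K,C=load('s0')
for n,q in dict(big=[(35,270),(135,408),(232,373)],mid=[(327,230),(400,320),(454,300)],small=[(195,80),(232,148),(286,138)]).items():
    P=[atz(170+u/3,125+v/3,0.012,K,C)[:2] for u,v in q]; print(n,np.round(P,3).tolist(),np.linalg.norm(P[1]-P[0]).round(3),np.linalg.norm(P[2]-P[1]).round(3))
```

```text
big [[0.58, -0.237], [0.653, -0.042], [0.575, -0.014]] 0.208 0.083
mid [[0.372, -0.083], [0.436, 0.047], [0.385, 0.065]] 0.145 0.054
small [[0.241, -0.369], [0.32, -0.245], [0.272, -0.217]] 0.147 0.056
```

View pics/d0.png

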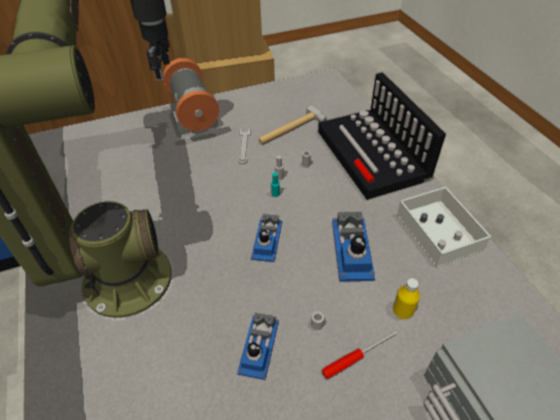

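The big vise measures 208 x 83 mm, so it's the one described (205 x 90). The other two are about 146 x 55. The steel stepped shaft is the grey one at (348,265). The turquoise one is at (333,243), and the two stubless cylinders are bush and socket. Next, work out the approach offset.

Run:
```python
from h import *
im,d,K,C=load('s0')
p=atz(350,249.3,.084,K,C); t=atz(334,229,.084,K,C); k=atz(170+97/3,125+193/3,.103,K,C)
f=atz(348,282,0,K,C)
print('shaft',p,'foot',f,'turq',t,'knob',k)
m=imaging.camera_model('wrist'); print(np.round(m['K'],1),np.round(m['T_tool_cam'],3))
q=p.copy(); q[2]=.219; print(totool(q)); print(R.from_quat(monitor.sense()['tcp_rot']).as_matrix().round(3))
```

```text
shaft [0.49878803 0.21449349 0.084     ] foot [0.50625697 0.22292057 0.        ] turq [0.46108628 0.14841494 0.084     ] knob [ 0.55502643 -0.17622101  0.103     ]
[[292.8   0.  283.9]
 [  0.  292.8 212.8]
 [  0.    0.    1. ]] [[ 0.001 -0.314  0.949 -0.154]
 [-0.001 -0.949 -0.314  0.081]
 [ 1.    -0.001 -0.001  0.   ]
 [ 0.     0.     0.     1.   ]]
[-2.49241244e-02  3.66929231e+01  1.99409205e+01]
[[-0.001  0.912 -0.41 ]
 [-0.002 -0.41  -0.912]
 [-1.     0.     0.002]]
```

```bash
python3 -m pendant '[[[0,0,3.7,2.0,0],[0,0,4,2.2,0],[0,0,4,2.2,0],[0,0,4,2.2,0],[0,0,4,2.2,0],[0,0,4,2.2,0],[0,0,4,2.2,0],[0,0,4,2.2,0],[0,0,4,2.2,0],[0,0,0,0,0]]]' 40
python3 - <<'E'
from h import *
im,d,K,C=save('wrist','w1'); st(); print(totool([.499,.2145,.2]))
E
```

```text
time: 1.1
tcp_pos: [0.4971, 0.2088, 0.2132]
tcp_rot: [-0.589, -0.384, 0.596, -0.387]
ft_force: [0.2, -0.3, 0.2]
grip_width: 0.0427
t 1.15 tcp [0.4961 0.2103 0.213 ] x [-0.006 -0.009 -1.   ] z [-0.405 -0.914  0.011] F [ 0.2  0.  -0.6] M [ 0.05  0.03 -0.03] w 0.0425 q [ 0.78 -0.11 -0.08  0.   -1.62  0.38]
[ 1.29433333  0.09625023 -0.50915406]
```

View pics/w1.png

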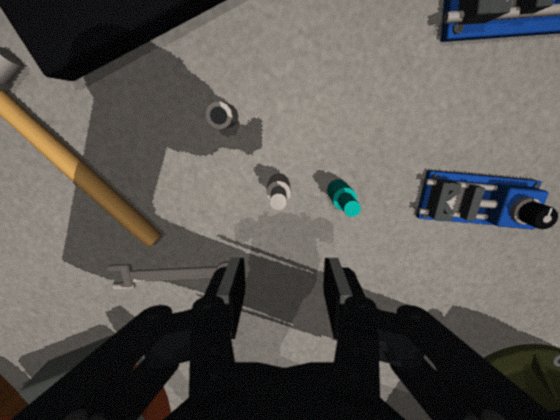

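The wrist view shows the steel stub top at about (278,201), the turquoise top at (351,209), and the fingers below them.

Run:
```python
from h import *
im,d,K,C=load('w1')
# pixels near the stub top by depth: points with z 78-90mm near shaft
v,u=np.mgrid[150:240,250:380]
P=np.stack([(u-K[0,2])/K[0,0],(v-K[1,2])/K[1,1],np.ones(u.shape)],-1)*d[150:240,250:380,None]@C[:3,:3].T+C[:3,3]
for n,lo,hi in (('steel',250,310),('turq',320,380)):
    m=(u>=lo)&(u<hi)&(P[...,2]>.079)&(P[...,2]<.092); q=P[m]
    (x,y),r=cv2.minEnclosingCircle(q[:,:2].astype(np.float32)); print(n,m.sum(),q.mean(0).round(4),x,y,r, u[m].mean(),v[m].mean())
print(atz(278,201,.084,K,C),atz(351,209,.084,K,C))
cv2.imwrite('pics/c2.png',cv2.resize(im[160:250,230:380],(750,450),interpolation=cv2.INTER_CUBIC))
```

```text
steel 246 [0.499  0.2137 0.0836] 0.4985235929489136 0.21378488838672638 0.008920938707888126 277.4024390243902 200.60569105691056
turq 241 [0.4617 0.1483 0.0835] 0.46089857816696167 0.1480051875114441 0.009139874950051308 351.02904564315355 207.448132780083
[0.49850266 0.21327816 0.084     ] [0.46034275 0.14894982 0.084     ]
```

View pics/c2.png

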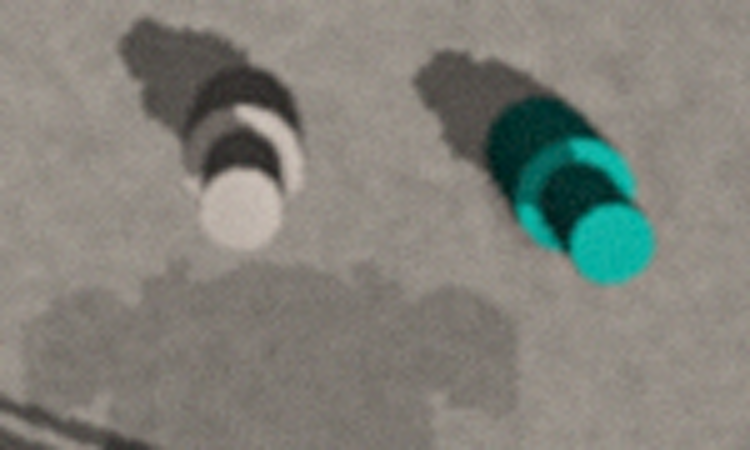

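The crop confirms the steel-coloured shaft with the thinner stub, at about (0.499, 0.214). The turquoise one lies 75 mm away. Now descend.

Run:
```python
from h import *
print(totool([.499,.2137,.070]))
```

```text
[14.2942733   0.15766818 -0.57387323]
```

```bash
python3 -m pendant '[[[0,0,0.16,-0.57,0],[0,2,0,0,0],[0,3,0,0,0],[0,3,0,0,0],[0,2.5,0,0,0],[0,1.5,0,0,0],[0,0.8,0,0,0],[0,0.5,0,0,0],[0,0,0,0,0],[0,0,0,0,0]]]' 40
python3 - <<'E'
from h import *
st(); print(totool([.499,.2137,.070]))
E
```

```text
time: 2.15
tcp_pos: [0.4962, 0.2248, 0.0753]
tcp_rot: [-0.587, -0.389, 0.593, -0.39]
ft_force: [-0.1, -0.5, 0.8]
grip_width: 0.0429
t 2.15 tcp [0.4962 0.2248 0.0753] x [-0.006 -0.007 -1.   ] z [-0.393 -0.92   0.008] F [-0.1 -0.5  0.8] M [ 0.05 -0.04 -0.03] w 0.0429 q [ 0.79 -0.07 -0.29  0.   -1.36  0.37]
[0.53625819 0.69079911 0.90889071]
```

```bash
python3 -m pendant '[[[0,0,0.3,0.45,0],[0,0,0.3,0.4,0],[0,0.2,0,0,0],[0,0.2,0,0,0],[0,0,0,0,0],[0,0,0,0,0],[0,0,0,0,0],[0,0,0,0,0],[0,0,0,0,0],[0,0,0,0,0]]]' 40
python3 - <<'E'
from h import *
st(); print(totool([.499,.2137,.070]))
E
```

```text
time: 3.15
tcp_pos: [0.5, 0.2143, 0.074]
tcp_rot: [-0.589, -0.389, 0.591, -0.39]
ft_force: [-0.3, 0.5, 0.9]
grip_width: 0.0429
t 3.15 tcp [0.5    0.2143 0.074 ] x [-0.002 -0.004 -1.   ] z [-0.393 -0.919  0.004] F [-0.3  0.5  0.9] M [0.05 0.   0.01] w 0.0429 q [ 0.78 -0.07 -0.29  0.   -1.35  0.39]
[ 0.39965577 -0.0644615   0.09258859]
```

```bash
python3 -m pendant '[[[0,0.4,0,0.1,0],[0,0.2,0,0,0],[-1,0,0,0,0],[-1,0,0,0,0],[-1,0,0,0,0],[-1,0,0,0,0],[-1,0,0,0,0],[-1,0,0,0,0],[-1,0,0,0,0],[-1,0,0,0,0]]]' 40
python3 - <<'E'
from h import *
st(); z=monitor.sense()
# vise estimates from scene
E
```

```text
time: 4.15
tcp_pos: [0.4994, 0.2133, 0.0675]
tcp_rot: [-0.589, -0.389, 0.592, -0.39]
ft_force: [-0.0, -0.3, 0.1]
grip_width: 0.0149
t 4.15 tcp [0.4994 0.2133 0.0675] x [-0.002 -0.004 -1.   ] z [-0.393 -0.919  0.004] F [-0.  -0.3  0.1] M [-0.02  0.11  0.02] w 0.0149 q [ 0.77 -0.07 -0.3   0.   -1.34  0.39]
```

```bash
python3 -m pendant '[[[-1,-1,0,0,0],[-1,-3,0,0,0],[-1,-4,0,0,0],[-1,-4,0,0,0],[-1,-2,0,0,0],[-1,0,0,0,0],[-1,0,1,1.2,0],[-1,0,2,2.4,0],[-1,0,2,2.4,0],[-1,0,1,1.2,0]]]' 40
python3 - <<'E'
from h import *
save('wrist','w2');st()
E
```

```text
time: 5.15
tcp_pos: [0.523, 0.1201, 0.2049]
tcp_rot: [-0.582, -0.391, 0.596, -0.39]
ft_force: [0.1, 0.6, -2.5]
grip_width: 0.0147
t 5.20 tcp [0.5231 0.1186 0.2045] x [-0.018 -0.011 -1.   ] z [-0.39  -0.921  0.017] F [-0.4 -1.1 -2.8] M [-0.12 -0.22  0.05] w 0.0150 q [ 0.6  -0.11 -0.09 -0.   -1.61  0.57]
```

View pics/w2.png

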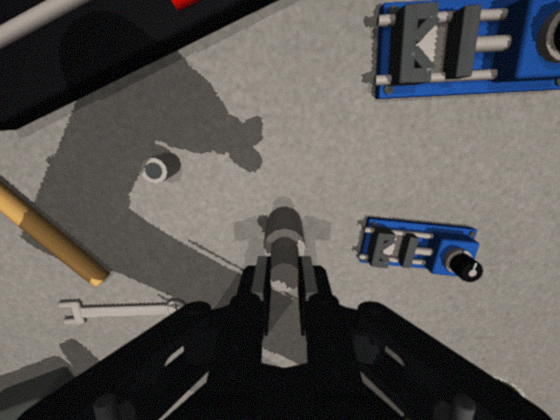

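The shaft is held and lifted (-2.6 N). The target vise is at the upper right, with its V jaw at about (415,45). I'll move sideways to see all of it.

```bash
python3 -m pendant '[[[-1,0,0.5,1.5,0],[-1,0,1,3,0],[-1,0,1,3,0],[-1,0,1,3,0],[-1,0,0.5,3,0],[-1,0,0,2,0],[-1,0,0,1,0],[-1,0,0,0,0],[-1,0,0,0,0],[-1,0,0,0,0]]]' 40
python3 - <<'E'
from h import *
save('wrist','w3');st()
E
```

```text
time: 6.2
tcp_pos: [0.4878, -0.0599, 0.1903]
tcp_rot: [-0.575, -0.393, 0.606, -0.385]
ft_force: [0.1, 0.0, -2.7]
grip_width: 0.0146
t 6.25 tcp [ 0.4878 -0.0597  0.1902] x [-0.043 -0.015 -0.999] z [-0.393 -0.919  0.03 ] F [-0.1  0.2 -2.6] M [ 0.09 -0.16 -0.01] w 0.0150 q [ 0.29 -0.21 -0.21  0.   -1.62  0.88]
```

View pics/w3.png

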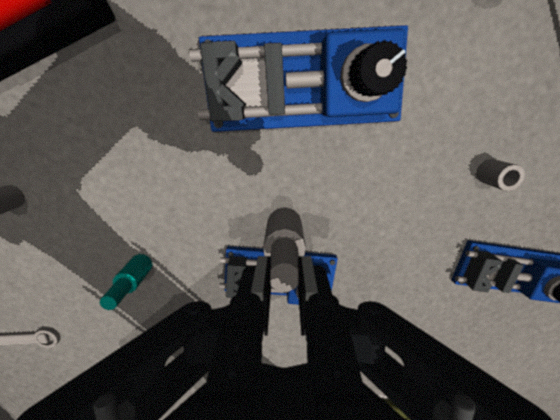

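The image shows the whole target vise: V jaw at (222,80), moving jaw at (273,78), knob top at (383,68) with its line ending at (404,52). The held shaft is at (284,240). I'll make a rectified top view for accurate reading.

Run:
```python
from h import *
im,d,K,C=load('w3')
c=[(200,38),(212,131),(401,121),(408,27)]
P=np.array([atz(u,v,.016,K,C)[:2] for u,v in c]); print(P.round(4).tolist(), [np.linalg.norm(P[i]-P[(i+1)%4]).round(4) for i in range(4)])
yv=(P[0]-P[3])+(P[1]-P[2]); yv/=np.linalg.norm(yv); xv=np.array([yv[1],-yv[0]]); O=P.mean(0)
print('y axis',yv,'yaw',np.degrees(np.arctan2(-yv[0],yv[1])),'O',O)
kn=atz(378,68,.103,K,C)[:2]; 
f=lambda p:((p-O)@xv*1e3,(p-O)@yv*1e3)
print('knob',kn,f(kn)); 
# all depth points in vise frame
v,u=np.mgrid[0:420,0:560]
Q=np.stack([(u-K[0,2])/K[0,0],(v-K[1,2])/K[1,1],np.ones(u.shape)],-1)*d[...,None]@C[:3,:3].T+C[:3,3]
rel=Q[...,:2]-O; X=rel@xv*1e3; Y=rel@yv*1e3; Z=Q[...,2]*1e3
def reg(n,m): print(n,m.sum(),'x',np.percentile(X[m],[1,50,99]).round(1),'y',np.percentile(Y[m],[1,50,99]).round(1),'z',np.median(Z[m]).round(1))
in_=(abs(X)<50)&(abs(Y)<110)&(d>0)
reg('knobtop',in_&(Z>99)&(Z<108)&(Y<0))
reg('gear',in_&(Z>53)&(Z<59)&(Y<0))
reg('mjaw',in_&(Z>45.5)&(Z<53)&(Y>-20)&(Y<40))
reg('vee',in_&(Z>47)&(Z<55)&(Y>40))
reg('bed',in_&(Z>14)&(Z<20)&(Y>20)&(Y<70)&(abs(X)<12))
# rectified view at z=.05, 5px/mm: vise y -15..105 -> horizontal, x -40..40 vertical
S=6
def rect(z,y0,y1):
    pts=[(x,y) for x,y in [(-40,y0),(40,y0),(40,y1),(-40,y1)]]
    src=np.float32([proj(np.append(O+(x*xv+y*yv)/1e3,z),K,C) for x,y in pts]); dst=np.float32([((y-y0)*S,(x+40)*S) for x,y in pts])
    return cv2.warpPerspective(im,cv2.getPerspectiveTransform(src,dst),(int((y1-y0)*S),80*S),flags=cv2.INTER_CUBIC)
a=rect(.05,20,110);b=rect(.103,-95,-55)
g=np.hstack([a,b]); cv2.imwrite('pics/r3.png',g); print(g.shape)
np.savez('v.npz',O=O,xv=xv,yv=yv)
```

```text
[[0.6526, -0.0479], [0.5712, -0.0176], [0.5004, -0.208], [0.5827, -0.2375]] [np.float64(0.0869), np.float64(0.2032), np.float64(0.0875), np.float64(0.202)]
y axis [0.34739337 0.93771949] yaw -20.32796486285202 O [ 0.57675074 -0.12772332]
knob [ 0.56207992 -0.17047491] (np.float64(1.0945021038907872), np.float64(-45.185544543589465))
knobtop 2055 x [-15.7   1.7  18.4] y [-65.2 -47.8 -31.3] z 102.7
gear 3341 x [-32.6   0.2  35.2] y [-81.8 -34.6 -14.5] z 55.5
mjaw 1398 x [-28.2   2.8  31.1] y [-14.8  31.   39.8] z 48.7
vee 2352 x [-31.2   5.   33.2] y [64.1 82.  95.2] z 50.7
bed 809 x [-11.6   0.2  11.8] y [20.6 54.1 69.8] z 16.7
(480, 780, 3)
```

View pics/r3.png

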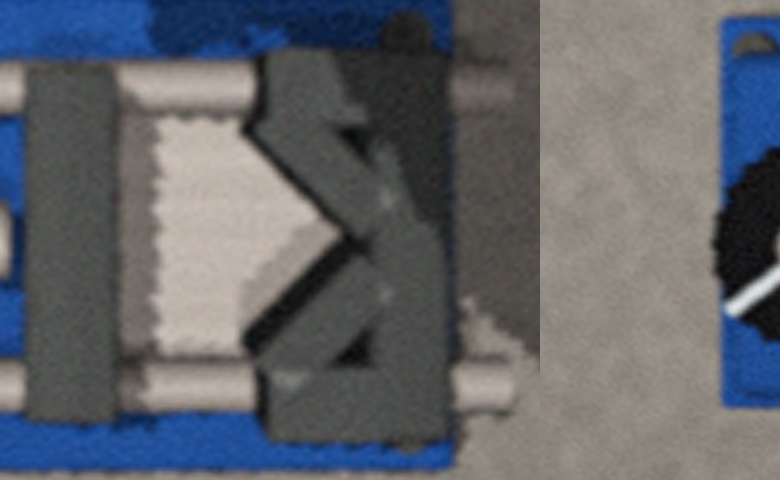

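Run:
```python
from h import *
im,d,K,C=load('w3'); z=np.load('v.npz'); O,xv,yv=z['O'],z['xv'],z['yv']
v,u=np.mgrid[0:420,0:560]
Q=np.stack([(u-K[0,2])/K[0,0],(v-K[1,2])/K[1,1],np.ones(u.shape)],-1)*d[...,None]@C[:3,:3].T+C[:3,3]
rel=Q[...,:2]-O; X=rel@xv*1e3; Y=rel@yv*1e3; Z=Q[...,2]*1e3
m=(abs(X)<35)&(Y>40)&(Y<110)&(Z>48.5)&(Z<54)
for x in range(-30,34,3):
    k=m&(abs(X-x)<1.5); 
    if k.sum(): print(x,Y[k].min().round(1),end=' | ')
k=(X>0)&(X<22)&(Y>55)&(Y<85)&(Z>20)&(Z<46); print('\nface',k.sum(),np.median(X[k]+Y[k]),np.std(X[k]+Y[k]))
# mjaw, knob, shaft in tool frame
k=(abs(X)<31)&(Y>20)&(Y<45)&(Z>46)&(Z<52); print('mjaw y',np.percentile(Y[k],[2,98]),'x',np.percentile(X[k],[1,99]))
T=np.linalg.inv(np.array(imaging.camera_model('wrist')['T_tool_cam']))
M=np.array(imaging.camera_model('wrist')['T_tool_cam'])
Pc=np.stack([(u-K[0,2])/K[0,0],(v-K[1,2])/K[1,1],np.ones(u.shape)],-1)*d[...,None]
Pt=(Pc@M[:3,:3].T+M[:3,3])*1e3
# shaft lower part: tool x from -? to 66
k=(abs(Pt[...,2])<22)&(abs(Pt[...,1])<25)&(Pt[...,0]>22)&(Pt[...,0]<75)
for a in range(22,75,6):
    q=Pt[k&(Pt[...,0]>=a)&(Pt[...,0]<a+6)]
    if len(q): print(a,len(q),'z',np.percentile(q[:,2],[1,50,99]).round(1),'y',np.percentile(q[:,1],[1,50,99]).round(1))
```

```text
-30 64.6 | -27 65.0 | -24 64.7 | -21 64.3 | -18 63.1 | -15 64.7 | -12 67.1 | -9 69.9 | -6 73.1 | -3 76.2 | 0 78.8 | 3 78.4 | 6 74.8 | 9 72.2 | 12 69.1 | 15 66.0 | 18 63.1 | 21 62.9 | 24 65.0 | 27 64.9 | 30 64.7 | 33 64.9 | 
face 152 82.27349884059785 6.455478073512848
mjaw y [24.45282078 39.69934472] x [-27.90194479  30.09367275]
22 123 z [-13.8  -0.   13.1] y [ 1.4 11.  13.2]
28 113 z [-13.5  -0.   13. ] y [ 1.8 11.3 13.1]
34 117 z [-13.9  -0.7  13.2] y [ 1.  11.4 13.1]
40 98 z [-13.6  -0.4  13. ] y [ 1.9 11.3 13.1]
46 87 z [-13.5  -0.   12.8] y [ 1.6 11.4 13.2]
52 84 z [-13.6  -0.4  12.9] y [ 2.3 11.5 13.1]
58 76 z [-13.6  -0.8  12.7] y [ 1.4 11.7 13.3]
64 35 z [-13.3   0.8  13.3] y [ 1.3 11.1 13.1]
```

```bash
cat >> h.py <<'E'
def tgt():
    z=np.load('v.npz'); return np.append(z['O']+.00115*z['xv']+.0589*z['yv'],.017)
def foot():
    s=monitor.sense(); return np.array(s['tcp_pos'])+R.from_quat(s['tcp_rot']).apply([.0675,-.0009,-.0002])
def rep():
    st(); s=monitor.sense(); g=R.from_quat(s['tcp_rot']).inv().apply(tgt()-foot())*100; z=np.load('v.npz'); e=foot()-tgt()
    print('tool go cm',g.round(2),'foot err vise x,y,z mm',(e[:2]@z['xv']*1e3).round(1),(e[:2]@z['yv']*1e3).round(1),(e[2]*1e3).round(1))
E
python3 -c "
from h import *
print(tgt());rep()"
```

```text
[ 0.59829059 -0.07289114  0.017     ]
t 6.25 tcp [ 0.4878 -0.0597  0.1902] x [-0.043 -0.015 -0.999] z [-0.393 -0.919  0.03 ] F [-0.1  0.2 -2.6] M [ 0.09 -0.16 -0.01] w 0.0150 q [ 0.29 -0.21 -0.21  0.   -1.62  0.88]
tool go cm [10.1  11.34 -3.63] foot err vise x,y,z mm -111.4 -27.7 105.8
```

```bash
python3 -m pendant '[[[-1,0,0.7,-0.3,0],[-1,0,1.5,-0.5,0],[-1,0,1.8,-0.6,0],[-1,0,1.8,-0.6,0],[-1,0,1.8,-0.6,0],[-1,0,1.5,-0.5,0],[-1,0,0.8,-0.2,0],[-1,0,0,0,0],[-1,0,0,0,0],[-1,0,0,0,0]]]' 40
python3 -c "
from h import *
rep()"
```

```text
time: 7.25
tcp_pos: [0.5999, -0.0631, 0.1831]
tcp_rot: [-0.573, -0.396, 0.604, -0.387]
ft_force: [0.0, 0.3, -3.5]
grip_width: 0.0147
t 7.25 tcp [ 0.5999 -0.0631  0.1831] x [-0.044 -0.015 -0.999] z [-0.385 -0.922  0.03 ] F [ 0.   0.3 -3.5] M [ 0.08 -0.16 -0.04] w 0.0147 q [ 0.23  0.09  0.07  0.   -1.6   0.95]
tool go cm [9.86 0.9  0.48] foot err vise x,y,z mm -5.2 8.0 98.7
```

```bash
python3 -m pendant '[[[-1,0,0.45,0.25,0],[-1,0.5,0.45,0.2,0],[-1,1,0,0,0],[-1,1.2,0,0,0],[-1,1.2,0,0,0],[-1,1,0,0,0],[-1,0.6,0,0,0],[-1,0,0,0,0],[-1,0,0,0,0],[-1,0,0,0,0]]]' 40
python3 -c "
from h import *
rep()"
```

```text
time: 8.25
tcp_pos: [0.6026, -0.0723, 0.1227]
tcp_rot: [-0.572, -0.396, 0.604, -0.387]
ft_force: [-0.5, -0.1, -2.3]
grip_width: 0.0146
t 8.25 tcp [ 0.6026 -0.0723  0.1227] x [-0.045 -0.014 -0.999] z [-0.385 -0.922  0.03 ] F [-0.5 -0.1 -2.3] M [ 0.13 -0.14 -0.02] w 0.0146 q [ 0.21  0.11 -0.02  0.   -1.49  0.96]
tool go cm [ 3.83  0.09 -0.08] foot err vise x,y,z mm 0.5 0.4 38.3
```

```bash
cat > chk.py <<'E'
from h import *
import sys
im,d,K,C=save('wrist',sys.argv[1]); z=np.load('v.npz'); O,xv,yv=z['O'],z['xv'],z['yv']
v,u=np.mgrid[0:420,0:560]
Q=np.stack([(u-K[0,2])/K[0,0],(v-K[1,2])/K[1,1],np.ones(u.shape)],-1)*d[...,None]@C[:3,:3].T+C[:3,3]
rel=Q[...,:2]-O; X=rel@xv*1e3; Y=rel@yv*1e3; Z=Q[...,2]*1e3
m=(abs(X)<40)&(Y>40)&(Y<110)&(Z>47.5)&(Z<53)&(d>0)
for x in range(-30,36,3):
    k=m&(abs(X-x)<1.5)
    if k.sum()>3: print(x,Y[k].min().round(1),end=' | ')
print()
for n,a,b in (('vee',60,100),('mjaw',15,44)):
    k=(abs(X)<40)&(Y>a)&(Y<b)&(Z>45.5)&(Z<53)&(d>0)
    if k.sum(): print(n,k.sum(),'x',np.percentile(X[k],[1,99]).round(1),'y',np.percentile(Y[k],[1,99]).round(1),'z',np.median(Z[k]).round(1))
for zz in range(18,110,6):
    k=(abs(X)<22)&(Y>38)&(Y<80)&(Z>zz)&(Z<zz+6)&(d>0)
    if k.sum()>5: print('z',zz,k.sum(),'x',np.percentile(X[k],[1,99]).round(1),'y',np.percentile(Y[k],[1,99]).round(1))
rep()
E
python3 chk.py w4
```

```text
-30 77.4 | -27 78.1 | -24 78.8 | -21 78.6 | -18 78.5 | -15 77.4 | -12 77.1 | -9 76.0 | -6 75.9 | -3 75.8 | 0 78.9 | 3 78.5 | 6 75.9 | 9 73.2 | 12 69.8 | 15 66.4 | 18 63.9 | 21 40.3 | 24 40.2 | 27 40.1 | 30 40.1 | 33 65.5 | 
vee 2082 x [-29.5  34.1] y [65.  95.4] z 50.7
mjaw 1301 x [-27.4  31. ] y [24.6 40.1] z 48.7
z 18 36 x [-21.1  21.5] y [40.1 75.5]
z 24 49 x [-21.5  21.8] y [40.1 77. ]
z 30 41 x [-20.9  21.7] y [40. 78.]
z 36 54 x [-20.8  21.8] y [40.  79.9]
z 42 101 x [-21.7  21.6] y [38.2 79.7]
z 48 440 x [-20.6  21.8] y [38.  79.8]
z 54 56 x [ 5.7 15.8] y [47.4 72.8]
z 60 76 x [ 4.1 16. ] y [46.4 73.1]
z 66 87 x [ 4.9 16. ] y [47.1 73.1]
z 72 92 x [ 4.9 16.3] y [46.8 73.6]
z 78 97 x [ 6.4 16.4] y [47.4 72.6]
z 84 107 x [ 5.2 16.8] y [47.1 73.9]
z 90 119 x [ 5.9 16.9] y [47.4 73.6]
z 96 182 x [-0.1 17.1] y [47.5 74.2]
z 102 520 x [-1.5 16.5] y [47.9 74. ]
z 108 108 x [ 4.8 12.5] y [52.4 69.3]
t 8.30 tcp [ 0.6027 -0.0723  0.123 ] x [-0.044 -0.014 -0.999] z [-0.385 -0.922  0.03 ] F [ 0.1 -0.2 -3.6] M [ 0.1  -0.18 -0.03] w 0.0149 q [ 0.21  0.11 -0.02  0.   -1.49  0.96]
tool go cm [ 3.86  0.08 -0.07] foot err vise x,y,z mm 0.6 0.4 38.6
```

View pics/w4.png

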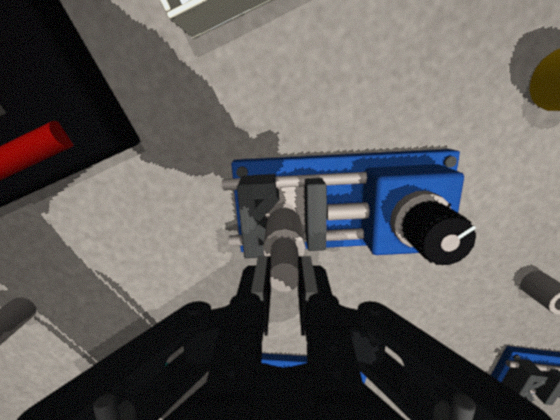

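The shaft foot is above the bed between the jaws: shaft at (285,225), moving jaw at (316,213), V at (258,215). The measured foot y is 60.1 against a seat of about 62.2, so I'll shift about 0.9 mm towards the knob while descending.

```bash
python3 -m pendant '[[[-1,0,0.05,0.09,0],[-1,0.3,0,0,0],[-1,0.5,0,0,0],[-1,0.6,0,0,0],[-1,0.6,0,0,0],[-1,0.6,0,0,0],[-1,0.5,0,0,0],[-1,0.2,0,0,0],[-1,0,0,0,0],[-1,0,0,0,0]]]' 40
python3 -c "
from h import *
rep()"
```

```text
time: 9.3
tcp_pos: [0.6015, -0.0739, 0.0874]
tcp_rot: [-0.573, -0.396, 0.604, -0.387]
ft_force: [-0.1, -0.2, -1.8]
grip_width: 0.0148
t 9.30 tcp [ 0.6015 -0.0739  0.0874] x [-0.044 -0.014 -0.999] z [-0.385 -0.922  0.03 ] F [-0.1 -0.2 -1.8] M [ 0.02 -0.13 -0.02] w 0.0148 q [ 0.21  0.12 -0.07  0.   -1.42  0.96]
tool go cm [ 0.3   0.   -0.16] foot err vise x,y,z mm 0.0 -1.5 3.0
```

```bash
python3 -m pendant '[[[-1,0.05,0,-0.08,0],[-1,0.07,0,0,0],[-1,0.07,0,0,0],[-1,0.07,0,0,0],[-1,0,0,0,0],[-1,0,0,0,0],[-1,0,0,0,0],[-1,0,0,0,0],[-1,0,0,0,0],[-1,0,0,0,0]]]' 40
python3 chk.py w5
```

```text
time: 10.3
tcp_pos: [0.6023, -0.0731, 0.0857]
tcp_rot: [-0.573, -0.396, 0.603, -0.388]
ft_force: [0.3, 0.4, -3.0]
grip_width: 0.0147
-30 94.6 | -27 93.6 | -24 92.5 | -21 90.7 | -18 81.9 | -15 40.0 | -12 40.0 | -9 74.7 | -6 74.5 | -3 75.8 | 0 78.4 | 3 45.8 | 6 46.5 | 9 47.2 | 12 49.1 | 15 51.0 | 18 58.6 | 21 62.5 | 24 64.5 | 27 64.9 | 30 64.7 | 33 65.2 | 
vee 2534 x [-23.3  34.2] y [63.5 95.3] z 50.7
mjaw 1618 x [-26.   31.2] y [24.4 40. ] z 48.7
z 18 72 x [-15.8  21.6] y [40.  67.2]
z 24 116 x [-21.7  21.5] y [40.  76.2]
z 30 111 x [-18.9  21.8] y [40.  77.4]
z 36 125 x [-14.2  21.4] y [40.  79.2]
z 42 218 x [-18.3  21.6] y [38.4 79.5]
z 48 647 x [-16.1  21.8] y [38.4 79.9]
z 54 125 x [ 5.5 17. ] y [46.5 72.7]
z 60 399 x [-1.1 17. ] y [47.  73.3]
z 66 297 x [-1.4 16.2] y [46.7 72.5]
z 72 108 x [ 5.5 12.8] y [51.7 68.4]
z 78 113 x [ 6.4 12.6] y [52.1 68.3]
z 84 132 x [ 7.2 13.1] y [52.5 68.2]
z 90 120 x [ 9.  13.5] y [53.3 67.4]
z 96 472 x [-3.5 17.3] y [50.5 71.7]
z 102 623 x [-4. 18.] y [41.7 79.3]
z 108 355 x [-2.3 18.2] y [40.1 79.6]
t 10.35 tcp [ 0.6023 -0.0731  0.0857] x [-0.042 -0.014 -0.999] z [-0.385 -0.922  0.029] F [ 0.1 -0.5 -3.9] M [ 0.12 -0.11 -0.01] w 0.0146 q [ 0.21  0.12 -0.08  0.01 -1.42  0.96]
tool go cm [ 0.13 -0.06 -0.04] foot err vise x,y,z mm 0.6 -0.4 1.3
```

```bash
python3 -m pendant '[[[-1,0.05,0,0,0],[-1,0.05,0,0,0],[-1,0.05,0,0,0],[-1,0,0,0,0],[-1,0,0,0,0],[-1,0,0,0,0],[-1,0,0,0,0],[-1,0,0,0,0],[-1,0,0,0,0],[-1,0,0,0,0]]]' 40
python3 -c "
from h import *
rep()"
```

```text
time: 11.35
tcp_pos: [0.6025, -0.0733, 0.0849]
tcp_rot: [-0.574, -0.396, 0.603, -0.388]
ft_force: [0.3, -0.9, -0.9]
grip_width: 0.0145
t 11.35 tcp [ 0.6025 -0.0733  0.0849] x [-0.041 -0.014 -0.999] z [-0.385 -0.923  0.029] F [ 0.3 -0.9 -0.9] M [ 0.09 -0.08  0.03] w 0.0145 q [ 0.21  0.12 -0.08  0.01 -1.42  0.96]
tool go cm [ 0.05 -0.1  -0.05] foot err vise x,y,z mm 1.0 -0.5 0.5
```

```bash
python3 -m pendant '[[[-1,0.05,0,0,0],[-1,0.05,0,0,0],[-1,0.0,0,0,0],[-1,0,0,0,0],[-1,0,0,0,0],[-1,0,0,0,0],[-1,0,0,0,0],[-1,0,0,0,0],[-1,0,0,0,0],[-1,0,0,0,0]]]' 20
python3 -c "
from h import *
rep()"
```

```text
time: 12.35
tcp_pos: [0.6028, -0.0734, 0.0849]
tcp_rot: [-0.574, -0.395, 0.603, -0.388]
ft_force: [-0.8, 0.1, -0.7]
grip_width: 0.0145
t 12.35 tcp [ 0.6028 -0.0734  0.0849] x [-0.04  -0.015 -0.999] z [-0.385 -0.923  0.029] F [-0.8  0.1 -0.7] M [ 0.07  0.15 -0.02] w 0.0145 q [ 0.21  0.12 -0.08  0.01 -1.41  0.96]
tool go cm [ 0.05 -0.13 -0.05] foot err vise x,y,z mm 1.3 -0.5 0.5
```

```bash
python3 -m pendant '[[[-1,0.06,0,0,0],[-1,0,0,0,0],[-0.6,0,0,0,0],[-0.55,0,0,0,0],[-0.5,0,0,0,0],[-0.45,0,0,0,0],[-0.4,0,0,0,0],[-0.3,0,0,0,0],[-0.2,0,0,0,0],[-0.2,0,0,0,0]]]' 20
python3 chk.py w6
```

```text
time: 13.35
tcp_pos: [0.6037, -0.0736, 0.0853]
tcp_rot: [-0.574, -0.395, 0.602, -0.389]
ft_force: [-0.4, 0.1, -0.3]
grip_width: 0.0342
-30 70.3 | -27 70.1 | -24 70.0 | -21 69.8 | -18 40.1 | -15 69.5 | -12 71.4 | -9 40.1 | -6 40.1 | -3 40.0 | 0 40.1 | 3 79.0 | 6 40.0 | 9 46.4 | 12 48.6 | 15 51.9 | 18 63.4 | 21 62.6 | 24 64.6 | 27 65.0 | 30 64.8 | 33 64.8 | 
vee 2768 x [-30.2  34.1] y [63.3 95.1] z 50.7
mjaw 1413 x [-24.5  31.1] y [24.4 40. ] z 48.7
z 18 88 x [-18.4  21.3] y [40. 75.]
z 24 118 x [-21.6  21.2] y [40.  76.8]
z 30 120 x [-20.6  21.5] y [40.  77.5]
z 36 156 x [-19.7  21.7] y [40.  79.2]
z 42 255 x [-20.4  21.5] y [39.1 79.6]
z 48 883 x [-21.5  21.6] y [38.1 79.9]
z 54 138 x [ 4.3 15.7] y [45.5 72. ]
z 60 609 x [-5.9 15.4] y [45.7 71.9]
z 66 110 x [-0.4 10.8] y [47.9 68.9]
z 72 119 x [ 3.2 10.9] y [49.9 66.8]
z 78 131 x [ 1.5 10.8] y [49.9 67.3]
z 84 150 x [ 1.2 10.7] y [50.  67.5]
z 90 161 x [ 1.6 10.6] y [49.9 67.4]
z 96 859 x [-6.  15.6] y [43.6 78.1]
z 102 205 x [-3.4 19.8] y [38.3 79.8]
z 108 209 x [-3.5 20. ] y [38.2 79.8]
t 13.40 tcp [ 0.6037 -0.0736  0.0853] x [-0.037 -0.015 -0.999] z [-0.385 -0.923  0.028] F [-0.1 -0.3  0.9] M [ 0.04 -0.13  0.02] w 0.0339 q [ 0.21  0.12 -0.08  0.01 -1.41  0.96]
tool go cm [ 0.09 -0.24 -0.03] foot err vise x,y,z mm 2.4 -0.4 0.9
```

The shaft stands upright and free at plate y 58.8 (seat about 62.1), so it's about 3.3 mm short. Lift off, then head for the knob.

```bash
python3 -m pendant '[[[0,-0.5,0,0,0],[0,-1.5,0,0,0],[0.1,-2,0,0,0],[0.1,-2.5,0,0,0],[0.1,-2,0,0,0],[0.2,-0.5,0,1,0],[0.2,0,0,2.5,0],[0.2,0,0,3,0],[0.2,0,0,2.5,0],[0.2,0,0,1.2,0]]]' 40
python3 -m pendant '[[[0.2,0,0,0,-8.5],[0.2,0,0,0,-8.5],[0.2,0,0,0,-8.5],[0.2,0,0,0,-8.5],[0.2,0,0,0,-8.5],[0.2,0,0,0,-8.5],[0.2,0,0,0,-8.5],[0.2,0,0,0,-8.5],[0.2,0,0,0,-8.5],[0.2,0,0,0,-8.5]]]' 40
python3 - <<'E'
from h import *
im,d,K,C=save('wrist','w7'); st()
z=np.load('v.npz'); O,xv,yv=z['O'],z['xv'],z['yv']
v,u=np.mgrid[0:420,0:560]
Q=np.stack([(u-K[0,2])/K[0,0],(v-K[1,2])/K[1,1],np.ones(u.shape)],-1)*d[...,None]@C[:3,:3].T+C[:3,3]
rel=Q[...,:2]-O; X=rel@xv*1e3; Y=rel@yv*1e3; Z=Q[...,2]*1e3
k=(abs(X)<30)&(Y<-20)&(Y>-80)&(Z>99)&(Z<107)&(d>0)
print(k.sum(),'x',np.percentile(X[k],[1,50,99]),'y',np.percentile(Y[k],[1,50,99]),'z',np.median(Z[k]))
(a,b),r=cv2.minEnclosingCircle(np.float32(np.c_[X[k],Y[k]])); print(a,b,r)
kn=np.append(O+(a*xv+b*yv)/1e3,.095); print('knob',kn,'go',totool(kn))
k=(abs(X)<30)&(Y>40)&(Y<80)&(Z>97)&(Z<106)&(d>0)
if k.sum(): print('stub top',k.sum(),X[k].mean(),Y[k].mean(),Z[k].mean())
E
```

```text
time: 14.4
tcp_pos: [0.5667, -0.17, 0.1884]
tcp_rot: [-0.575, -0.395, 0.601, -0.391]
ft_force: [-0.1, 0.3, 0.8]
grip_width: 0.0514
time: 15.4
tcp_pos: [0.5638, -0.1735, 0.1878]
tcp_rot: [0.154, 0.699, -0.169, 0.678]
ft_force: [-0.1, 0.1, 0.2]
grip_width: 0.0513
t 15.45 tcp [ 0.5638 -0.1735  0.1878] x [-0.035 -0.015 -0.999] z [ 0.899 -0.438 -0.025] F [-0.6  0.9  0.4] M [ 0.04 -0.11 -0.03] w 0.0515 q [ 0.05  0.04  0.02  0.01 -1.59  2.64]
1313 x [-16.1132078    1.06683429  17.87513901] y [-65.09598403 -47.48120858 -31.31308369] z 102.6530234257192
0.8100415468215942 -48.94035339355469 18.992218017578125
knob [ 0.56050878 -0.17389705  0.095     ] go [ 9.28389947  0.08779865 -0.04643973]
stub top 472 1.1917008793406545 58.45794651863345 100.76165802169666
```

```bash
python3 -m pendant '[[[0.2,0.5,0.09,-0.05,0],[0.2,1.5,0,0,0],[0.2,2,0,0,0],[0.2,2,0,0,0],[0.2,1.5,0,0,0],[0.2,1,0,0,0],[0.2,0.7,0,0,0],[0.2,0.2,0,0,0],[0.2,0,0,0,0],[0.2,0,0,0,0]]]' 40
python3 - <<'E'
from h import *
st(); print(totool([.5606,-.1739,.095]))
E
```

```text
time: 16.45
tcp_pos: [0.5583, -0.1736, 0.084]
tcp_rot: [0.158, 0.699, -0.174, 0.675]
ft_force: [0.5, -0.1, 0.4]
grip_width: 0.0513
t 16.45 tcp [ 0.5583 -0.1736  0.084 ] x [-0.038 -0.013 -0.999] z [ 0.889 -0.457 -0.028] F [ 0.5 -0.1  0.4] M [ 0.03 -0.07 -0.02] w 0.0513 q [ 0.05  0.06 -0.15  0.01 -1.4   2.62]
[-1.10986596  0.04725657  0.19108157]
```

```bash
python3 -m pendant '[[[0.2,-0.6,0,0,0],[0.2,-0.45,0.05,0.17,0],[0.2,0,0,0,0],[0.2,0,0,0,0],[-1,0,0,0,0],[-1,0,0,0,0],[-1,0,0,0,0],[-1,0,0,0,0],[-1,0,0,0,0],[-1,0,0,0,0]]]' 40
python3 - <<'E'
from h import *
st(); print(totool([.5606,-.1739,.095]))
E
```

```text
time: 17.45
tcp_pos: [0.5619, -0.1739, 0.0978]
tcp_rot: [0.159, 0.698, -0.174, 0.677]
ft_force: [-0.7, -0.3, 0.7]
grip_width: -0.0
t 17.45 tcp [ 0.5619 -0.1739  0.0978] x [-0.034 -0.014 -0.999] z [ 0.889 -0.457 -0.024] F [-0.7 -0.3  0.7] M [-0.04 -0.09  0.04] w -0.0000 q [ 0.05  0.06 -0.12  0.01 -1.42  2.62]
[ 0.28693623 -0.04820423 -0.10640411]
```

The grip width reads 0, which doesn't fit a 36 mm knob. I need to look.

Run:
```python
from h import *
a=save('wrist','w8')[0]; b=save('scene','s8')[0]; c=save('side','d8')[0]
A=cv2.resize(a[60:420,100:480],(475,450)); B=cv2.resize(b[150:270,160:260],(325,390),interpolation=cv2.INTER_CUBIC)
g=np.zeros((450,800,3),np.uint8); g[:,:475]=A; g[:390,475:]=B; cv2.imwrite('pics/m8.png',g)
```

```text
(no output)
```

View pics/m8.png

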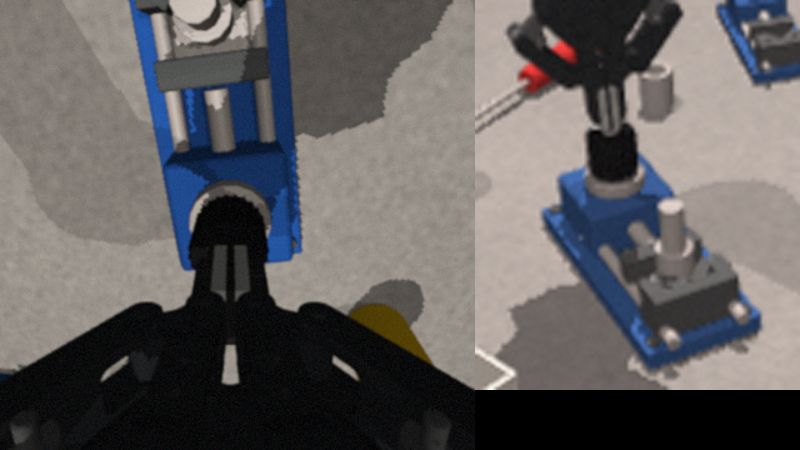

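The fingers closed on air just above the knob top: pads at (230,250) in the left panel, knob beneath. So the fingertips sit farther back than the stated 22 mm ahead of the TCP. I'll measure where they are from depth.

Run:
```python
from h import *
M=np.array(imaging.camera_model('wrist')['T_tool_cam'])
v,u=np.mgrid[0:420,0:560]
for n in ('w8','w6','w3'):
    im,d,K,C=load(n)
    Pt=(np.stack([(u-K[0,2])/K[0,0],(v-K[1,2])/K[1,1],np.ones(u.shape)],-1)*d[...,None]@M[:3,:3].T+M[:3,3])*1e3
    print(n)
    for vv in range(232,330,8):
        print(vv,[tuple(Pt[vv,uu].round(0).astype(int)) for uu in (262,270,276,284,292,298,306)])
```

```text
w8
232 [(np.int64(15), np.int64(12), np.int64(-13)), (np.int64(3), np.int64(17), np.int64(-8)), (np.int64(3), np.int64(17), np.int64(-4)), (np.int64(3), np.int64(17), np.int64(0)), (np.int64(5), np.int64(16), np.int64(5)), (np.int64(10), np.int64(14), np.int64(9)), (np.int64(17), np.int64(11), np.int64(14))]
240 [(np.int64(-2), np.int64(14), np.int64(-12)), (np.int64(-5), np.int64(15), np.int64(-7)), (np.int64(-6), np.int64(16), np.int64(-4)), (np.int64(-5), np.int64(15), np.int64(0)), (np.int64(-6), np.int64(16), np.int64(5)), (np.int64(-2), np.int64(14), np.int64(8)), (np.int64(5), np.int64(11), np.int64(13))]
248 [(np.int64(-6), np.int64(11), np.int64(-12)), (np.int64(-6), np.int64(11), np.int64(-7)), (np.int64(-5), np.int64(10), np.int64(-4)), (np.int64(-5), np.int64(10), np.int64(0)), (np.int64(-6), np.int64(11), np.int64(5)), (np.int64(-4), np.int64(10), np.int64(8)), (np.int64(-4), np.int64(10), np.int64(13))]
256 [(np.int64(-4), np.int64(5), np.int64(-12)), (np.int64(-6), np.int64(6), np.int64(-8)), (np.int64(-16), np.int64(11), np.int64(-4)), (np.int64(-16), np.int64(11), np
[... 10532 characters left out ...]
 (np.int64(-56), np.int64(6), np.int64(9))]
320 [(np.int64(-53), np.int64(0), np.int64(-9)), (np.int64(199), np.int64(-199), np.int64(-20)), (np.int64(199), np.int64(-199), np.int64(-12)), (np.int64(198), np.int64(-198), np.int64(0)), (np.int64(198), np.int64(-199), np.int64(12)), (np.int64(198), np.int64(-199), np.int64(20)), (np.int64(-57), np.int64(4), np.int64(9))]
328 [(np.int64(-54), np.int64(-3), np.int64(-9)), (np.int64(196), np.int64(-211), np.int64(-20)), (np.int64(197), np.int64(-212), np.int64(-12)), (np.int64(198), np.int64(-213), np.int64(0)), (np.int64(199), np.int64(-213), np.int64(12)), (np.int64(198), np.int64(-213), np.int64(20)), (np.int64(-58), np.int64(0), np.int64(9))]
```

The fingertips are about 10 mm *behind* the TCP, some 32 mm farther back than stated. The knob therefore needs TCP z of about 0.062. Reopen, descend and check.

```bash
python3 -m pendant '[[[0.3,0,0,-0.1,0],[0.3,0,0,0,0],[0.3,0,0,0,0],[0.3,0,0,0,0],[0.3,0.4,0,0,0],[0.3,0.8,0,0,0],[0.3,0.8,0,0,0],[0.3,0.6,0,0,0],[0.3,0.2,0,0,0],[0.3,0,0,0,0]]]' 40
python3 - <<'E'
from h import *
st(); print(totool([.5606,-.1739,.062]))
E
```

```text
time: 18.6
tcp_pos: [0.5592, -0.1737, 0.0662]
tcp_rot: [0.159, 0.698, -0.174, 0.676]
ft_force: [-0.4, 0.3, 0.3]
grip_width: 0.0557
t 18.60 tcp [ 0.5592 -0.1737  0.0662] x [-0.036 -0.013 -0.999] z [ 0.889 -0.457 -0.026] F [-0.4  0.3  0.3] M [ 0.05 -0.12  0.07] w 0.0557 q [ 0.05  0.07 -0.17  0.01 -1.37  2.62]
[0.41482106 0.06008956 0.14276736]
```

```bash
python3 -m pendant '[[[0.3,0.15,0.05,0.12,0],[0.3,0.15,0,0,0],[0.3,0,0,0,0],[-1,0,0,0,0],[-1,0,0,0,0],[-1,0,0,0,0],[-1,0,0,0,0],[-1,0,0,0,0],[-1,0,0,0,0],[-1,0,0,0,0]]]' 40
python3 - <<'E'
from h import *
st(); print(totool([.5606,-.1739,.062])); s=monitor.sense(); M=R.from_quat(s['tcp_rot']).as_matrix(); print('yaw',np.degrees(np.arctan2(M[1,2],M[0,2])),'q6',s['q'][5])
E
```

```text
time: 19.6
tcp_pos: [0.5605, -0.1738, 0.0639]
tcp_rot: [0.159, 0.698, -0.174, 0.676]
ft_force: [-1.4, 0.9, 0.0]
grip_width: 0.0345
t 19.60 tcp [ 0.5605 -0.1738  0.0639] x [-0.035 -0.013 -0.999] z [ 0.889 -0.457 -0.025] F [-1.4  0.9  0. ] M [ 0.12  0.18 -0.03] w 0.0345 q [ 0.05  0.07 -0.17  0.01 -1.36  2.62]
[ 0.19187241 -0.0017502   0.01736079]
yaw -27.2250860242113 q6 2.6159810666986862
```

The knob is gripped (34.5 mm) at yaw -27.2°. Expected travel to tight is about 180°. Start turning clockwise (+).

```bash
cat >> h.py <<'E'
def kn():
    s=monitor.sense(); M=R.from_quat(s['tcp_rot']).as_matrix(); y=np.degrees(np.arctan2(M[1,2],M[0,2]))
    print('cw turned',((-27.2-y)%360).round(1),'q6 %.2f'%s['q'][5],'Mz',s['wrist_torque'],'F',s['ft_force'],'tcp',np.round(s['tcp_pos'],4),'w',s['grip_width'],'x',M[:,0].round(3))
E
python3 -m pendant '[[[-1,0,0,0,4],[-1,0,0,0,6],[-1,0,0,0,6],[-1,0,0,0,6],[-1,0,0,0,6],[-1,0,0,0,6],[-1,0,0,0,6],[-1,0,0,0,6],[-1,0,0,0,6],[-1,0,0,0,6]]]' 40
python3 -c "
from h import *
kn()"
```

```text
time: 20.6
tcp_pos: [0.5609, -0.1739, 0.0639]
tcp_rot: [0.477, 0.517, -0.5, 0.506]
ft_force: [-1.0, -0.2, 0.1]
grip_width: 0.0349
cw turned 60.2 q6 1.57 Mz [0.30646167 0.11637957 0.16613017] F [-0.98898927 -0.23606245  0.06431097] tcp [ 0.5609 -0.1739  0.0639] w 0.03492794461855014 x [-0.035 -0.013 -0.999]
```

```bash
python3 -m pendant '[[[-1,0,0,0,6],[-1,0,0,0,6],[-1,0,0,0,6],[-1,0,0,0,6],[-1,0,0,0,6],[-1,0,0,0,6],[-1,0,0,0,6],[-1,0,0,0,6],[-1,0,0,0,6],[-1,0,0,0,6]]]' 40
python3 -c "
from h import *
kn()"
python3 -m pendant '[[[-1,0,0,0,6],[-1,0,0,0,6],[-1,0,0,0,6],[-1,0,0,0,6],[-1,0,0,0,5],[-1,0,0,0,0],[-1,0,0,0,0],[-1,0,0,0,0],[-1,0,0,0,0],[-1,0,0,0,0]]]' 40
python3 - <<'E'
from h import *
kn(); save('scene','s9'); save('side','d9')
E
```

```text
time: 21.6
tcp_pos: [0.5612, -0.1746, 0.0639]
tcp_rot: [-0.671, -0.182, 0.695, -0.184]
ft_force: [-2.2, -1.1, 0.3]
grip_width: 0.0348
cw turned 122.8 q6 0.48 Mz [0.31589249 0.09273962 0.13141039] F [-2.24335225 -1.05625044  0.31303136] tcp [ 0.5612 -0.1746  0.0639] w 0.03482452386427671 x [-0.032 -0.01  -0.999]
time: 22.6
tcp_pos: [0.5606, -0.1753, 0.0638]
tcp_rot: [-0.696, 0.004, 0.718, -0.002]
ft_force: [-1.5, 0.6, 1.3]
grip_width: 0.035
cw turned 152.9 q6 -0.05 Mz [ 0.3893065   0.20460784 -0.06816291] F [-1.54712104  0.64656825  1.34192699] tcp [ 0.5606 -0.1753  0.0638] w 0.03499080901197797 x [-0.032 -0.009 -0.999]
```

```bash
cat > jaw.py <<'E'
from h import *
import sys
im,d,K,C=save('wrist',sys.argv[1]); z=np.load('v.npz'); O,xv,yv=z['O'],z['xv'],z['yv']
v,u=np.mgrid[0:420,0:560]
Q=np.stack([(u-K[0,2])/K[0,0],(v-K[1,2])/K[1,1],np.ones(u.shape)],-1)*d[...,None]@C[:3,:3].T+C[:3,3]
rel=Q[...,:2]-O; X=rel@xv*1e3; Y=rel@yv*1e3; Z=Q[...,2]*1e3
def g(n,k): 
    if k.sum()>5: print(n,k.sum(),'x',np.percentile(X[k],[1,99]).round(1),'y',np.percentile(Y[k],[1,50,99]).round(1),'z',np.median(Z[k]).round(1))
g('mjaw side',(abs(X)>14)&(abs(X)<31)&(Y>15)&(Y<58)&(Z>46.5)&(Z<50.5))
g('vee',(abs(X)<40)&(Y>56)&(Y<110)&(Z>50)&(Z<54))
g('shoulder+',(abs(X)<18)&(Y>35)&(Y<80)&(Z>61)&(Z<70)); g('stubtop',(abs(X)<18)&(Y>35)&(Y<80)&(Z>98)&(Z<104))
kn()
E
python3 jaw.py w9
```

```text
mjaw side 228 x [-28.  -14.2] y [29.4 33.5 39.1] z 48.6
vee 247 x [26.9 34.2] y [63.8 77.1 92.8] z 50.8
cw turned 152.9 q6 -0.05 Mz [ 0.33941631  0.16457967 -0.07005076] F [-2.6013728   0.97925151 -0.3243309 ] tcp [ 0.5606 -0.1753  0.0639] w 0.034865984426534574 x [-0.032 -0.009 -0.999]
```

```bash
python3 -m pendant '[[[-1,0,0,0,0],[-1,0,0,0,0],[-1,0,0,0,0],[-1,0,0,0,1.5],[-1,0,0,0,1.5],[-1,0,0,0,1.5],[-1,0,0,0,1.5],[-1,0,0,0,1.5],[-1,0,0,0,1.5],[-1,0,0,0,1.5]]]' 40 >/dev/null
python3 -c "
from h import *
kn()"
python3 -m pendant '[[[-1,0,0,0,1.5],[-1,0,0,0,1.5],[-1,0,0,0,1.5],[-1,0,0,0,1.5],[-1,0,0,0,1.5],[-1,0,0,0,1.5],[-1,0,0,0,1.5],[-1,0,0,0,1.5],[-1,0,0,0,1.5],[-1,0,0,0,1.5]]]' 40 > /dev/null
python3 -c "
from h import *
kn()"
```

```text
cw turned 164.2 q6 -0.24 Mz [0.30882402 0.33142885 0.19934336] F [-1.98137522  0.13066253 -0.51614872] tcp [ 0.5604 -0.1753  0.0639] w 0.034916636528248876 x [-0.032 -0.009 -0.999]
cw turned 180.6 q6 -0.53 Mz [0.30152978 0.50954602 0.10254893] F [-3.9501304   0.06347574  0.10253268] tcp [ 0.5601 -0.1752  0.0639] w 0.035029684133609684 x [-0.033 -0.009 -0.999]
```

```bash
python3 jaw.py w10
cat > sh.py <<'E'
from h import *
import sys
z=np.load('v.npz'); O,xv,yv=z['O'],z['xv'],z['yv']
def ev(n):
    im,d,K,C=load(n); v,u=np.mgrid[0:420,0:560]
    Q=np.stack([(u-K[0,2])/K[0,0],(v-K[1,2])/K[1,1],np.ones(u.shape)],-1)*d[...,None]@C[:3,:3].T+C[:3,3]
    rel=Q[...,:2]-O; X=rel@xv*1e3; Y=rel@yv*1e3; Z=Q[...,2]*1e3
    o=[n]
    for a,b in ((70,98),(97,110)):
        k=(abs(X)<25)&(Y>35)&(Y<85)&(Z>a)&(Z<b)&(d>0); o+=[k.sum(),X[k].mean().round(2),Y[k].mean().round(2)]
    k=(abs(X)>16)&(abs(X)<31)&(Y>10)&(Y<60)&(Z>45)&(Z<50.2)&(d>0); o+=['mj',k.sum(),Y[k].mean().round(2),np.percentile(Y[k],[3,97]).round(1)]
    print(*o)
if __name__=='__main__':
    if len(sys.argv)>1: save('scene','s'+sys.argv[1]); save('side','d'+sys.argv[1])
    for n in ('s8','s9','s'+sys.argv[1],'d8','d9','d'+sys.argv[1]): ev(n)
E
python3 sh.py 10
```

```text
mjaw side 336 x [-20.   30.4] y [29.8 33.4 40.7] z 48.6
cw turned 180.7 q6 -0.53 Mz [0.29482173 0.45370009 0.04919935] F [-3.11444446 -0.0496206   1.43180797] tcp [ 0.5601 -0.1752  0.0639] w 0.035010351247064725 x [-0.033 -0.009 -0.999]
s8 75 4.05 63.91 38 2.29 59.67 mj 38 33.95 [24.4 41.3]
s9 78 3.58 65.65 34 2.22 61.17 mj 36 41.07 [30.4 47.5]
s10 80 3.8 65.9 39 2.41 62.67 mj 37 41.79 [30.7 49.3]
d8 9 -4.25 52.2 0 nan nan mj 21 29.82 [23.1 37.8]
d9 0 nan nan 0 nan nan mj 1 59.31 [59.3 59.3]
d10 0 nan nan 0 nan nan mj 3 40.44 [34.4 45.3]sh.py:10: RuntimeWarning: Mean of empty slice.
  k=(abs(X)<25)&(Y>35)&(Y<85)&(Z>a)&(Z<b)&(d>0); o+=[k.sum(),X[k].mean().round(2),Y[k].mean().round(2)]
  ret = ret.dtype.type(ret / rcount)
```

The shaft has moved 3.0 of about 3.3 mm towards home at 180°, so the jaw is about tight. The first click is expected near 215-225°.

```bash
python3 -m pendant '[[[-1,0,0,0,1],[-1,0,0,0,1],[-1,0,0,0,1],[-1,0,0,0,1],[-1,0,0,0,1],[-1,0,0,0,1],[-1,0,0,0,1],[-1,0,0,0,1],[-1,0,0,0,1],[-1,0,0,0,1]]]' 40 >/dev/null
python3 -c "
from h import *
kn()"
python3 -m pendant '[[[-1,0,0,0,1],[-1,0,0,0,1],[-1,0,0,0,1],[-1,0,0,0,1],[-1,0,0,0,1],[-1,0,0,0,1],[-1,0,0,0,1],[-1,0,0,0,1],[-1,0,0,0,1],[-1,0,0,0,1]]]' 40 > /dev/null
python3 -c "
from h import *
kn()"; python3 sh.py 11 2>/dev/null | grep s1
```

```text
cw turned 191.3 q6 -0.72 Mz [0.34820788 0.78643584 0.10153287] F [-3.17683099  0.5567781   0.18361113] tcp [ 0.5596 -0.1753  0.0638] w 0.034780328211640975 x [-0.034 -0.009 -0.999]
cw turned 202.2 q6 -0.91 Mz [0.46770198 0.80631135 0.01539134] F [-3.0316199   0.50175269  1.6570624 ] tcp [ 0.5595 -0.1751  0.0639] w 0.03489818649879805 x [-0.035 -0.009 -0.999]
s11 80 3.76 65.63 39 2.25 61.82 mj 42 39.7 [29.9 47.7]
```

```bash
python3 -m pendant '[[[-1,0,0,0,1],[-1,0,0,0,1],[-1,0,0,0,1],[-1,0,0,0,1],[-1,0,0,0,1],[-1,0,0,0,1],[-1,0,0,0,1],[-1,0,0,0,1],[-1,0,0,0,1],[-1,0,0,0,1]]]' 40 >/dev/null
python3 -c "
from h import *
kn()"
```

```text
cw turned 213.0 q6 -1.10 Mz [0.64041962 0.87056578 0.19652944] F [-3.46688086  1.59728539  1.74404045] tcp [ 0.5593 -0.1749  0.0638] w 0.03497961330121757 x [-0.035 -0.009 -0.999]
```

The torque pattern (0.2, then about 0 at 202°, then 0.2 at 213°) suggests one click. Release, retreat and check the lines.

```bash
python3 -m pendant '[[[0.3,0,0,0,0],[0.3,0,0,0,0],[0.3,0,0,0,0],[0.3,0,0,0,0],[0.3,-1,0,0,0],[0.3,-2.5,0,0,0],[0.3,-3,0,0,0],[0.3,-3,0,0,0],[0.3,-2,0,0,0],[0.3,0,0,0,0]]]' 40
python3 -m pendant '[[[0.3,0,-1,0,0],[0.3,0,-2,0,0],[0.3,0,-2,0,0],[0.3,0,-2,0,0],[0.3,0,-1,0,0],[0.3,0,0,0,0],[0.3,0,0,0,0],[0.3,0,0,0,0],[0.3,0,0,0,0],[0.3,0,0,0,0]]]' 40
python3 - <<'E'
from h import *
im,d,K,C=save('wrist','w12'); st(); z=np.load('v.npz'); O,xv,yv=z['O'],z['xv'],z['yv']
S=10;S2=4
def rect(z,x0,x1,y0,y1,S):
    pts=[(x0,y0),(x1,y0),(x1,y1),(x0,y1)]
    src=np.float32([proj(np.append(O+(x*xv+y*yv)/1e3,z),K,C) for x,y in pts]); dst=np.float32([((y-y0)*S,(x-x0)*S) for x,y in pts])
    return cv2.warpPerspective(im,cv2.getPerspectiveTransform(src,dst),(int((y1-y0)*S),int((x1-x0)*S)),flags=cv2.INTER_CUBIC)
print(proj(np.append(O-.0484*yv,.103),K,C))
a=rect(.103,-29,31,-78,-18,7);b=rect(.067,-29,31,-78,-18,6)
g=np.zeros((420,780,3),np.uint8); g[:,:420]=a; g[:360,420:]=b; cv2.imwrite('pics/m12.png',g)
E
```

```text
time: 29.0
tcp_pos: [0.565, -0.1749, 0.1867]
tcp_rot: [-0.605, 0.364, 0.619, 0.346]
ft_force: [-0.3, -0.4, -0.6]
grip_width: 0.0553
time: 30.0
tcp_pos: [0.6364, -0.1332, 0.1809]
tcp_rot: [-0.603, 0.364, 0.62, 0.346]
ft_force: [0.2, 0.1, 0.3]
grip_width: 0.0553
t 30.05 tcp [ 0.6364 -0.1332  0.181 ] x [-0.033 -0.011 -0.999] z [-0.495  0.869  0.007] F [-0.4 -0.3 -0.7] M [ 0.04 -0.14  0.02] w 0.0555 q [ 0.1   0.2   0.19  0.01 -1.59 -1.16]
[287.73760664 111.82401647]
```

View pics/m12.png

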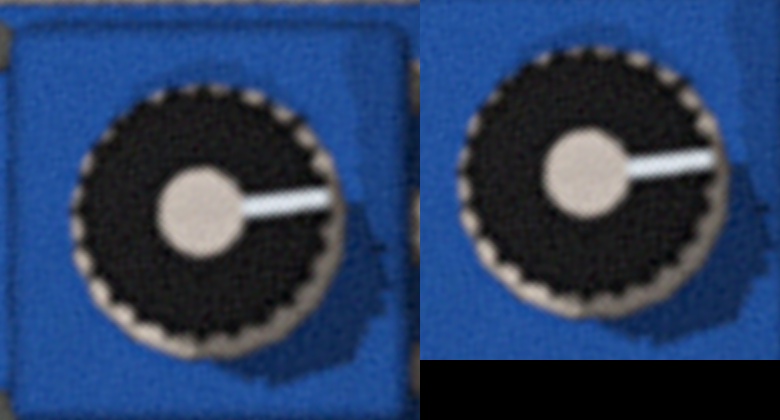

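The knob line now points at about 6° in the view (right end at (328,198)), consistent with 209-213° turned. The collar line is hidden beneath the knob, so I'll move the camera to the side where a one-click collar line (about 42°) would be visible.

```bash
python3 -m pendant '[[[0.3,0,-0.2,1,0],[0.3,0,-0.2,2,0],[0.3,0,-0.2,2,0],[0.3,0,-0.2,2,0],[0.3,0,-0.2,2,0],[0.3,0,0,1.5,0],[0.3,0,0,0.5,0],[0.3,0,0,0,0],[0.3,0,0,0,0],[0.3,0,0,0,0]]]' 40
python3 - <<'E'
from h import *
im,d,K,C=save('wrist','w13'); st(); z=np.load('v.npz'); O,xv,yv=z['O'],z['xv'],z['yv']
def rect(z,x0,x1,y0,y1,S):
    pts=[(x0,y0),(x1,y0),(x1,y1),(x0,y1)]
    src=np.float32([proj(np.append(O+(x*xv+y*yv)/1e3,z),K,C) for x,y in pts]); dst=np.float32([((y-y0)*S,(x-x0)*S) for x,y in pts])
    return cv2.warpPerspective(im,cv2.getPerspectiveTransform(src,dst),(int((y1-y0)*S),int((x1-x0)*S)),flags=cv2.INTER_CUBIC)
print('cam',((C[:2,3]-O)@xv*1e3).round(),((C[:2,3]-O)@yv*1e3).round(),C[2,3])
b=rect(.067,-29,31,-78,-18,6);a=rect(.05,-40,40,-10,70,5); a2=rect(.103,-29,31,-78,-18,3)
g=np.zeros((580,780,3),np.uint8); g[:360,:360]=b; g[:400,370:770]=a; g[380:560,:180]=a2; cv2.imwrite('pics/m13.png',g)
cx,cy=1.1,-48.4
gray=cv2.cvtColor(b,cv2.COLOR_BGR2GRAY)
for t in range(-40,130,4):
    r=np.arange(19.5,22.6,.5); y=cy+r*np.cos(np.radians(t)); x=cx-r*np.sin(np.radians(t))
    print(t,[int(gray[int((xx+29)*6),int((yy+78)*6)]) for xx,yy in zip(x,y)])
E
```

```text
time: 31.05
tcp_pos: [0.5874, -0.0277, 0.1832]
tcp_rot: [-0.604, 0.364, 0.618, 0.347]
ft_force: [0.3, -0.1, 0.3]
grip_width: 0.0554
t 31.10 tcp [ 0.5874 -0.0278  0.1832] x [-0.03  -0.01  -0.999] z [-0.493  0.87   0.006] F [ 0.5 -0.4  0.2] M [ 0.02 -0.08 -0.05] w 0.0557 q [ 0.29  0.04  0.01  0.   -1.58 -1.35]
cam -72.0 39.0 0.34009633333563327
-40 [115, 112, 111, 107, 93, 74, 57]
-36 [111, 114, 113, 107, 90, 66, 59]
-32 [113, 112, 110, 109, 96, 72, 50]
-28 [112, 111, 110, 103, 83, 61, 51]
-24 [110, 109, 107, 98, 79, 61, 53]
-20 [114, 118, 113, 103, 92, 68, 49]
-16 [114, 115, 112, 109, 98, 84, 61]
-12 [115, 115, 115, 112, 96, 75, 59]
-8 [114, 116, 115, 102, 88, 68, 44]
-4 [113, 117, 111, 94, 79, 60, 49]
0 [111, 113, 112, 103, 89, 65, 46]
4 [113, 114, 110, 102, 86, 66, 43]
8 [111, 113, 109, 102, 87, 74, 53]
12 [105, 109, 112, 104, 86, 65, 43]
16 [103, 111, 115, 114, 98, 75, 51]
20 [99, 110, 114, 114, 106, 81, 60]
24 [106, 117, 130, 138, 127, 102, 77]
28 [118, 142, 156, 161, 150, 118, 89]
32 [134, 157, 164, 154, 138, 107, 74]
36 [119, 136, 153, 146, 130, 98, 67]
40 [130, 151, 157, 147, 1
[... 158 characters left out ...]
3, 163, 163, 154, 132, 113, 77]
64 [161, 163, 163, 162, 140, 108, 85]
68 [164, 162, 170, 166, 155, 130, 105]
72 [159, 166, 165, 164, 154, 140, 114]
76 [154, 163, 167, 165, 155, 133, 100]
80 [163, 164, 163, 160, 146, 127, 94]
84 [158, 159, 164, 167, 157, 134, 109]
88 [162, 163, 160, 157, 152, 138, 116]
92 [160, 160, 159, 161, 159, 142, 118]
96 [162, 160, 162, 165, 159, 148, 125]
100 [169, 166, 163, 161, 156, 139, 121]
104 [162, 163, 163, 163, 161, 145, 118]
108 [149, 162, 165, 164, 161, 153, 132]
112 [149, 164, 169, 169, 162, 156, 146]
116 [162, 163, 163, 164, 164, 157, 152]
120 [154, 165, 165, 165, 161, 154, 132]
124 [137, 156, 165, 165, 159, 150, 128]
128 [108, 140, 161, 162, 161, 155, 139]
```

View picture.

The collar's dark line is at about 49-50° and the knob line at about 6°, so it has slipped about 43°: one click (36°) plus a little. Last visual check of the jaws.

View pics/m13.png

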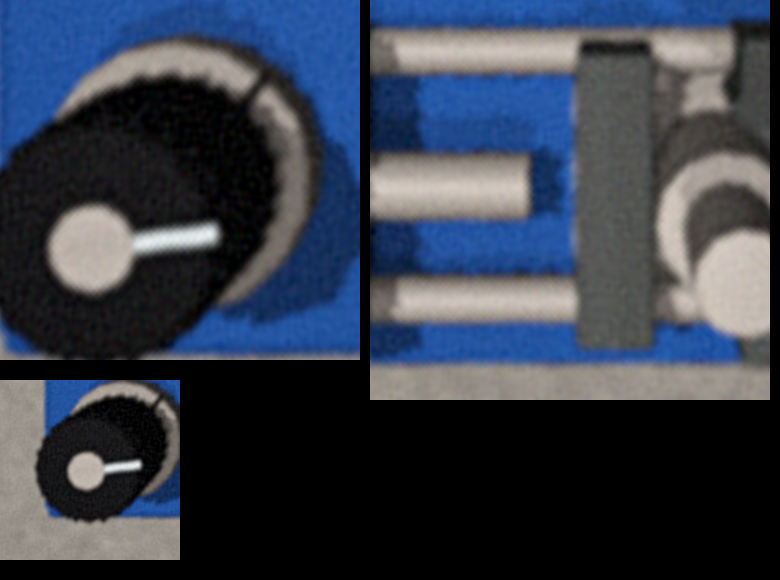

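Run:
```python
from h import *
im,d,K,C=load('w13'); z=np.load('v.npz'); O,xv,yv=z['O'],z['xv'],z['yv']
gray=cv2.cvtColor(im,cv2.COLOR_BGR2GRAY)
v,u=np.mgrid[0:420,0:560]
Q=np.stack([(u-K[0,2])/K[0,0],(v-K[1,2])/K[1,1],np.ones(u.shape)],-1)*d[...,None]@C[:3,:3].T+C[:3,3]
rel=Q[...,:2]-O; X=rel@xv*1e3; Y=rel@yv*1e3; Z=Q[...,2]*1e3
k=(Z>100)&(Z<106)&(Y<-20)&(Y>-80)&(abs(X)<30)
(cx,cy),r=cv2.minEnclosingCircle(np.float32(np.c_[X[k],Y[k]])); print('knob c',cx,cy,r)
P=[]
for t in np.arange(-20,40,2):
    s=[]
    for r in np.arange(9,16,1): 
        p=proj(np.append(O+((cx-r*np.sin(np.radians(t)))*xv+(cy+r*np.cos(np.radians(t)))*yv)/1e3,.103),K,C); s.append(cv2.getRectSubPix(gray,(1,1),tuple(map(float,p)))[0,0])
    P.append((t,np.mean(s)))
P=np.array(P); w=np.clip(P[:,1]-P[:,1].min()-40,0,None); print('knob line',(w*P[:,0]).sum()/w.sum()); 
for n,a,b in (('stubtop',98,104),('shoulder',62,68)):
    k=(Z>a)&(Z<b)&(abs(X)<20)&(Y>38)&(Y<85)
    if k.sum()>5: print(n,k.sum(),X[k].mean(),Y[k].mean(),cv2.minEnclosingCircle(np.float32(np.c_[X[k],Y[k]])))
k=(abs(X)>16)&(abs(X)<31)&(Y>15)&(Y<58)&(Z>47)&(Z<50.2); print('mjaw',np.percentile(Y[k],[2,98]))
```

```text
knob c 0.8860858678817749 -49.292293548583984 18.94605255126953
knob line 5.376230128690386
stubtop 340 0.8262428883136886 60.004451680602166 ((1.2065401077270508, 60.06399917602539), 8.975350379943848)
shoulder 279 -3.6062117707816137 58.46864624990299 ((1.1745672225952148, 60.11134719848633), 13.858357429504395)
mjaw [30.93845503 46.06620014]
```

Run:
```python
from h import *
z=np.load('v.npz'); O,xv,yv=z['O'],z['xv'],z['yv']; v,u=np.mgrid[0:420,0:560]
for n in ('w3','w13'):
    im,d,K,C=load(n)
    Q=np.stack([(u-K[0,2])/K[0,0],(v-K[1,2])/K[1,1],np.ones(u.shape)],-1)*d[...,None]@C[:3,:3].T+C[:3,3]
    rel=Q[...,:2]-O; X=rel@xv*1e3; Y=rel@yv*1e3; Z=Q[...,2]*1e3
    m=(abs(X)<40)&(Y>58)&(Y<110)&(Z>49.2)&(Z<53)&(d>0); print(n,'vee x',np.percentile(X[m],[1,99]).round(1),'y',np.percentile(Y[m],[1,99]).round(1))
    print([(x,Y[m&(abs(X-x)<1.5)].min().round(1)) for x in range(-30,34,3) if (m&(abs(X-x)<1.5)).sum()>2])
    k=(Z>54)&(Z<57)&(Y<0)&(Y>-100)&(abs(X)<45); print('gear y',np.percentile(Y[k],[1,99]).round(1))
    k=(abs(X)<31)&(Y>15)&(Y<58)&(Z>47.6)&(Z<50); print('mj',np.percentile(Y[k],[2,98]).round(1))
```

```text
w3 vee x [-31.2  33.3] y [64.7 95. ]
[(-30, np.float64(65.2)), (-27, np.float64(65.0)), (-24, np.float64(64.7)), (-21, np.float64(64.3)), (-18, np.float64(63.1)), (-15, np.float64(64.7)), (-12, np.float64(67.1)), (-9, np.float64(70.6)), (-6, np.float64(73.1)), (-3, np.float64(76.2)), (0, np.float64(78.8)), (3, np.float64(79.0)), (6, np.float64(74.8)), (9, np.float64(73.0)), (12, np.float64(69.1)), (15, np.float64(66.0)), (18, np.float64(63.1)), (21, np.float64(62.9)), (24, np.float64(65.0)), (27, np.float64(64.9)), (30, np.float64(64.7)), (33, np.float64(64.9))]
gear y [-81.6 -15.1]
mj [24.5 39.6]
w13 vee x [-31.6  32.7] y [63.9 94.1]
[(-30, np.float64(64.2)), (-27, np.float64(63.9)), (-24, np.float64(63.9)), (-21, np.float64(63.6)), (-18, np.float64(61.6)), (-15, np.float64(63.2)), (-12, np.float64(58.6)), (-9, np.float64(67.1)), (-6, np.float64(71.8)), (-3, np.float64(75.5)), (0, np.float64(78.7)), (3, np.float64(77.1)), (6, np.float64(75.8)), (9, np.float64(74.5)), (12, np.float64(74.7)), (15, np.float64(75.5)), (18, np.float64(75.3)), (21, np.float64(74.1)), (24, np.float64(72.1)), (27, np.float64(64.3)), (30, np.float64(63.8)), (33, np.float64(64.1))]
gear y [-82.7 -15.9]
mj [31.  46.1]
```

Run:
```python
from plant import hand_in
print(hand_in())
```

```text
the job is handed in; nothing more can be done
None
```

The shaft is standing stub up in the large blue vise (I measured it at about 205 × 90 mm), clamped by the jaws, and the job is handed in. I set it down about 3 mm short of the seat and let go. I then turned the knob clockwise about 213° in one grasp, let go and backed clear. That took about 31 s. I didn't touch the turquoise shaft, the bush or the other things on the bench.

**Clicks:** my checks point to one click. The knob's line ended 42–44° clockwise of the collar's line, past the 36° of the first click and well short of a second. The twisting torque agreed: it fell to almost nothing at 202° and was back to about 0.2 N m at 213°.

**Shaft home in the V jaw:** the shaft was upright and touching the moving jaw, which could go no further. The collar turned about 166°, so the jaw moved about 7.4 mm. The wrist camera put the shaft 0.5–0.9 mm short of my estimate of home, and its readings are good to only about 1 mm. I take it as home, mainly because the knob slipped.

**What disagreed:**
- **Fingertips:** they sit about 10 mm behind the stated tool point, not 22 mm ahead of it. I therefore held the shaft near the top of its stub, and my first try at the knob closed on air.
- **Tilt:** the tool leaned about 2.5° when it set the shaft down. The shaft stood upright once released.

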